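# Set up the three-colour print run: weight off, each lino block into the jig of its ink

## Task

The washed lino blocks have dried crosswise under the brass weight; set up the three-colour print run by taking the stack apart from the top, finishing each thing before the next. Put the weight on the middle of the pile of printing paper, then seat each block, face up, flat down between the strips of the registration jig of its own ink colour (the tin and the ink dab show which), its bare-wood head end towards the register pins. Lower everything gently, drop or tip nothing, keep blocks and weight off the bare table, leave the jar and the dropper bottle alone, and let go of everything.

Things in the scene. Friction and masses are not known exactly. Their poses are not given: they have to be found in the camera images.
- brass_weight: turned brass paper weight, 47 mm across and 61 mm high (round body about 35 mm high, a knob 18 mm wide on top), 0.62 kg; at the start it stands on top of the stack, on the green block. Origin: centre of its underside, z up.
- block_green: lino block, plywood mount with lino face up, raised design (a stem with leaves) stained green; 140 x 54 x 22 mm (x, y, z). At the start top block, under the weight; blocks lie crosswise, about 60 degrees apart, both ends of each in sight. Origin: centre of its underside; x along its length to its head, the end with a 20 mm strip of bare plywood with a hole; z up.
- block_black: lino block, plywood mount with lino face up, raised design (the outlines) stained black; 140 x 54 x 22 mm (x, y, z). At the start middle block; blocks lie crosswise, about 60 degrees apart, both ends of each in sight. Origin: centre of its underside; x along its length to its head, the end with a 20 mm strip of bare plywood with a hole; z up.
- block_red: lino block, plywood mount with lino face up, raised design (four blossoms) stained red; 140 x 54 x 22 mm (x, y, z). At the start lowest, on a dark slatted rack (top 22 mm over the table); blocks lie crosswise, about 60 degrees apart, both ends of each in sight. Origin: centre of its underside; x along its length to its head, the end with a 20 mm strip of bare plywood with a hole; z up.
- jig_green: registration jig (fixed), board 208 x 112 x 9 mm, dab of green ink between 2 white pins at its head; tin with dark green band (69 wide, 62 high, fixed) just beyond. Origin: board's underside, midway between the pins; x points from the block's place to the pins, z up. Place for the block (dark liner) 144 x 58 mm: a seated block's origin is at (-0.105, 0, 0.009) in this frame, its x along the jig's.
- jig_black: registration jig (fixed), board 208 x 112 x 9 mm, dab of black ink between 2 white pins at its head; tin with black band (69 wide, 62 high, fixed) just beyond. Origin: board's underside, midway between the pins; x points from the block's place to the pins, z up. Place as in jig_green; strips round it, 9 mm high, lean outwards (155 x 69 mm at their tops) and guide the block in.
- jig_red: registration jig (fixed), board 208 x 112 x 9 mm, dab of red ink between 2 white pins at its head; tin with red band (69 wide, 52 high, fixed) just beyond. Origin: board's underside, midway between the pins; x points from the block's place to the pins, z up. Place and strips as in the other jigs; the strips of the long sides leave the middle 72 mm open for the fingers.
- paper_pile: pile of cream printing paper (fixed), 95 x 140 mm, 12 mm high. Origin: centre of its underside; z up; its top is 12 mm above the origin.
- jar_olive: bystander, loose: glass jar with a yellow lid, 83 mm wide, 126 mm high, at the front left. Origin: centre of its underside.
- dropper: bystander, loose: small brown bottle with a black dropper cap, 33 mm wide, 102 mm high, at the front right. Origin: centre of its underside.
Things that resemble listed ones, but are neither listed nor needed, are in the scene too. What is shaped like the brass_weight but pink or turquoise is not meant.

How it is judged (in metres and radians):
On the way, in this order (a step that is already met when the one before it is completed fails the run):
1. the brass weight stands released on the middle of the paper pile (horizontal distance between brass_weight and paper_pile below 0.02 m and z of brass_weight in the frame of paper_pile between 0.009 and 0.015 m and angle between brass_weight's own z axis and vertical below 0.1 rad and contact force between brass_weight and the fingers below 0.5 N and linear speed of brass_weight below 0.03 m/s), for 0.2 s.
2. the green block lies released and fully seated in its jig (x of block_green in the frame of jig_green between -0.111 and -0.099 m and y of block_green in the frame of jig_green between -0.006 and 0.006 m and z of block_green in the frame of jig_green between 0.0065 and 0.0115 m and x of jig_green in the frame of block_green above 0.05 m and angle between the x axis of block_green and the x axis of jig_green, either way round below 0.08 rad and angle between block_green's own z axis and vertical below 0.06 rad and contact force between block_green and the fingers below 0.5 N and linear speed of block_green below 0.03 m/s), for 0.2 s.
3. the black block lies released and fully seated in its jig (x of block_black in the frame of jig_black between -0.111 and -0.099 m and y of block_black in the frame of jig_black between -0.006 and 0.006 m and z of block_black in the frame of jig_black between 0.0065 and 0.0115 m and x of jig_black in the frame of block_black above 0.05 m and angle between the x axis of block_black and the x axis of jig_black, either way round below 0.08 rad and angle between block_black's own z axis and vertical below 0.06 rad and contact force between block_black and the fingers below 0.5 N and linear speed of block_black below 0.03 m/s), for 0.2 s.
4. the red block lies released and fully seated in its jig (x of block_red in the frame of jig_red between -0.111 and -0.099 m and y of block_red in the frame of jig_red between -0.006 and 0.006 m and z of block_red in the frame of jig_red between 0.0065 and 0.0115 m and x of jig_red in the frame of block_red above 0.05 m and angle between the x axis of block_red and the x axis of jig_red, either way round below 0.08 rad and angle between block_red's own z axis and vertical below 0.06 rad and contact force between block_red and the fingers below 0.5 N and linear speed of block_red below 0.03 m/s), for 0.2 s.
At the end, for the whole second after the job is handed in: Weight upright on the paper, within 20 mm of its middle. Each block in its colour's jig: fully down (2.5 mm), within 6 mm of the middle of its place along and across, in line within 0.08 rad, level within 0.06 rad, head to the pins. All released and at rest (all of step 1 and all of step 2 and all of step 3 and all of step 4); the robot touches nothing.
It fails at once if a block is dropped into its jig or the weight onto the paper (falls there faster than 0.45 m/s) ((z of block_green in the frame of jig_green below 0.04 m and x of block_green in the frame of jig_green between -0.13 and -0.08 m and y of block_green in the frame of jig_green between -0.03 and 0.03 m and linear speed of block_green above 0.45 m/s) or (z of block_black in the frame of jig_black below 0.04 m and x of block_black in the frame of jig_black between -0.13 and -0.08 m and y of block_black in the frame of jig_black between -0.03 and 0.03 m and linear speed of block_black above 0.45 m/s) or (z of block_red in the frame of jig_red below 0.04 m and x of block_red in the frame of jig_red between -0.13 and -0.08 m and y of block_red in the frame of jig_red between -0.03 and 0.03 m and linear speed of block_red above 0.45 m/s) or (horizontal distance between brass_weight and paper_pile below 0.03 m and z of brass_weight in the frame of paper_pile below 0.045 m and linear speed of brass_weight above 0.45 m/s)).
It fails at once if a block or the weight tips by more than 0.6 rad (angle between any of brass_weight, block_green, block_black, block_red's own z axis and vertical above 0.6 rad).
It fails at once if a block or the weight falls to the bare table (height (world z) of any of brass_weight, block_green, block_black, block_red below 0.004 m).
It fails at once if the jar or the dropper bottle is moved by more than 25 mm or tipped (distance of any of jar_olive, dropper from where it was at the start of the episode above 0.025 m or angle between any of jar_olive, dropper's own z axis and vertical above 0.3 rad).
It also fails if it takes over 128 s, if anything falls off the work surface, if the arm or the gripper's body presses on something with over 40 N, if the wrist force passes 120 N, or if a joint passes its speed limit or range.

## Robot

A 6-joint arm with a two-finger parallel gripper is mounted at the origin on a cart in front of the work surface, level with it; the furniture and walls round the work are solid. World frame = base frame: x ahead of the robot, y to its left, z up, the work surface at z = 0. Lengths are in mm, angles in rad, forces in N, time in s.
With the tool pointing down it reaches from about 325 to 875 mm from the base axis. Payload 4.4 kg.
Tool frame: the origin (TCP) lies on the centre line of the jaws, within the pads' length; the fingertips stand ahead of it and the grasp point (between the pads) lies 6 mm ahead of it (ctrl.tcp_to_tips is the z of the fingertips in the tool frame, in mm); z points along the fingers, y is the line along which they close (so a half turn about z gives the same grasp; the last joint's range is limited). The gripper opens to 85 mm and grips with 20 to 120 N. Pads are 22 mm wide; open, the fingers measure 114 mm over their backs; the gripper's body (76 mm by 85 mm) begins 54 mm behind the grasp point. The pads swing forward as they close: fully open they stand 13 mm farther back than shut.
Start: joints at [1.117, 0.207, 1.542, -0, 1.393, -0.15], TCP at [171.471, 548.84, 256.282] pointing down, gripper open.
Joint ranges: [-2.73, 2.73], [-0.86, 2.22], [0.23, 2.46], [-1.11, 4.25], [0.08, 2.63], [-2.82, 2.82]. Speed limits (rad/s): [2.79, 2.79, 3.14, 3.14, 3.14, 3.14].

## Interface

Orientations are given as a 3x3 rotation matrix whose columns are the frame's x, y, z axes.
In Python, from plant import ctrl, sensors, optics gives the robot as it stands. Calls block until the motion is done:
- ctrl.move_ptp(position, orientation): joint-space move of the TCP to a pose.
- ctrl.move_l(position, rot=None, vel=150, threshold=None): straight line of the TCP; rot=None keeps the orientation; vel is the mean speed in mm/s. With threshold (N) it stops when the force on the tool has changed by that much, and returns True; else False.
- ctrl.set_joints(angles): joint-space move.
- ctrl.gripper_to(opening, force=None): finger opening in mm; force is the grip in N (None keeps the last); returns when the fingers have stopped.
- ctrl.hold(seconds).
- ctrl.solve_ik(position, orientation): joint angles nearest the present ones, or None.
- sensors.read_state(): the state.
- optics.grab_frame(name): name is "side" or "top" or "wrist"; returns (picture, depth): 420x560x3 uint8, red, green, blue; 420x560 float32, mm along the optical axis (not along the pixel's ray), 0 where there is no reading.
- optics.camera_params(name): a dict with "mtx" (3x3 intrinsics, pixels), "k1" (the pictures are not rectified: a ray, as slopes to the right and down, at radius r is drawn at 1 + k1 r^2 times it, then the intrinsics apply), "R" (3x3) and "t" (3): a world point X has camera coordinates R X + t; the wrist camera has in their place "T_tool_cam" (4x4, takes a point from camera to tool coordinates, whose origin is the TCP and whose axes are the flange's). Camera axes: x right, y down, z forward; pixel columns grow to the right and rows downward; lengths in mm; the calibration is good to about 2 mm. A picture is of the moment at which its call begins: read the wrist's pose just before it. camera_params takes no time and is no camera call.
A pose or a line that the arm cannot do raises ctrl.MotionError and nothing moves.
- ctrl.finish_job(): hands the job in; it is judged then, once.
The state is a dict: "t": time; "q": joint angles; "qvel": joint speeds; "tau": joint torques, N m; "eef_pos": TCP position; "eef_rot": TCP orientation; "force": force on the tool from outside, world axes, zero at the start; "wrist_torque": the same for the moment, N m; "grip_width": finger opening in mm; "grasp_force": force on a finger pad.
Only numpy, scipy, OpenCV 4.12 (cv2) and the standard library are available. Lean on these libraries where they do the work, as an engineer would, in place of code of your own. Each camera call takes 0.05 s, during which the arm holds its last target. There are 200 camera calls.

## Working session

There is one attempt and no reset: what is moved stays moved. The work goes in short steps, each a Python script; the robot and the scene stay as the last script left them, time stands still between calls to the robot, and variables do not carry over. Pictures are saved under pics/ and viewed, at most 14 in all, crops included, and the job is handed in when it is done.

```bash
ls; mkdir -p pics
cat > cam.py <<'E'
import numpy as np, cv2
from plant import ctrl, sensors, optics
def grab(name):
    s=sensors.read_state(); im,d=optics.grab_frame(name); p=optics.camera_params(name)
    if name=='wrist':
        T=np.eye(4);T[:3,:3]=s['eef_rot'];T[:3,3]=s['eef_pos'];C=T@np.array(p['T_tool_cam'])
    else:
        R=np.array(p['R']);C=np.eye(4);C[:3,:3]=R.T;C[:3,3]=-R.T@np.array(p['t'])
    return dict(im=im,d=d,C=C,K=np.array(p['mtx'],float),k1=p['k1'])
def rays(f,uv):
    uv=np.asarray(uv,float).reshape(-1,1,2)
    n=cv2.undistortPoints(uv,f['K'],np.array([f['k1'],0,0,0.]))[:,0]
    return np.c_[n,np.ones(len(n))]@f['C'][:3,:3].T
def at_z(f,uv,z):
    r=rays(f,uv);o=f['C'][:3,3];return o+r*((z-o[2])/r[:,2])[:,None]
def by_depth(f,uv):
    uv=np.asarray(uv).reshape(-1,2);d=f['d'][uv[:,1].astype(int),uv[:,0].astype(int)]
    return f['C'][:3,3]+rays(f,uv)*d[:,None]
def project(f,X):
    X=np.asarray(X,float).reshape(-1,3);c=(X-f['C'][:3,3])@f['C'][:3,:3]
    return cv2.projectPoints(c,np.zeros(3),np.zeros(3),f['K'],np.array([f['k1'],0,0,0.]))[0][:,0]
def cloud(f):
    h,w=f['d'].shape;v,u=np.mgrid[:h,:w];return by_depth(f,np.c_[u.ravel(),v.ravel()]).reshape(h,w,3)
def save(f,n,scale=1.4):
    cv2.imwrite('pics/'+n+'.png',cv2.resize(f['im'][...,::-1],None,fx=scale,fy=scale,interpolation=cv2.INTER_CUBIC))
E
cat > t.py <<'E'
from cam import *
import pickle
for n in ['top','side']:
    f=grab(n);save(f,n+'0');pickle.dump(f,open(n+'0.pkl','wb'));print(n,f['C'].round(2),f['K'],f['k1'],(f['d']==0).mean())
print(optics.camera_params('wrist'),ctrl.tcp_to_tips,sensors.read_state()['eef_rot'])
E
python3 t.py
```

```text
pics
top [[ 7.0000e-02 -9.7000e-01  2.2000e-01  2.7538e+02]
 [-1.0000e+00 -7.0000e-02  1.0000e-02  4.4000e-01]
 [ 0.0000e+00 -2.2000e-01 -9.8000e-01  1.2727e+03]
 [ 0.0000e+00  0.0000e+00  0.0000e+00  1.0000e+00]] [[455.70709335   0.         272.95887804]
 [  0.         455.70709335 209.5899536 ]
 [  0.           0.           1.        ]] -0.12166948401298065 0.003924319727891156
side [[-1.00000e+00 -4.00000e-02  9.00000e-02  4.23410e+02]
 [-9.00000e-02  5.10000e-01 -8.50000e-01  1.24333e+03]
 [-1.00000e-02 -8.60000e-01 -5.10000e-01  8.18880e+02]
 [ 0.00000e+00  0.00000e+00  0.00000e+00  1.00000e+00]] [[543.35597035   0.         278.17487194]
 [  0.         543.35597035 210.40863791]
 [  0.           0.           1.        ]] -0.19153328800321365 0.1204719387755102
{'mtx': array([[376.08281869,   0.        , 283.49522019],
       [  0.        , 376.08281869, 213.66712709],
       [  0.        ,   0.        ,   1.        ]]), 'k1': -0.007486533517818172, 'T_tool_cam': array([[-5.27281256e-04, -9.58618740e-01, -2.84692525e-01,
         7.24781396e+01],
       [ 9.99999701e-01, -3.44275397e-04, -6.92860663e-04,
        -3.45808094e-01],
       [ 5.66176583e-04, -2.84692805e-01,  9.58618634e-01,
        -1.17986096e+02],
       [ 0.00000000e+00,  0.00000000e+00,  0.00000000e+00,
         1.00000000e+00]])} 25.0 [[-9.54513473e-01  2.98166392e-01 -9.12531190e-04]
 [ 2.98167614e-01  9.54511757e-01 -1.83849615e-03]
 [ 3.22843986e-04 -2.02695659e-03 -9.99997894e-01]]
```

View pics/top0.png

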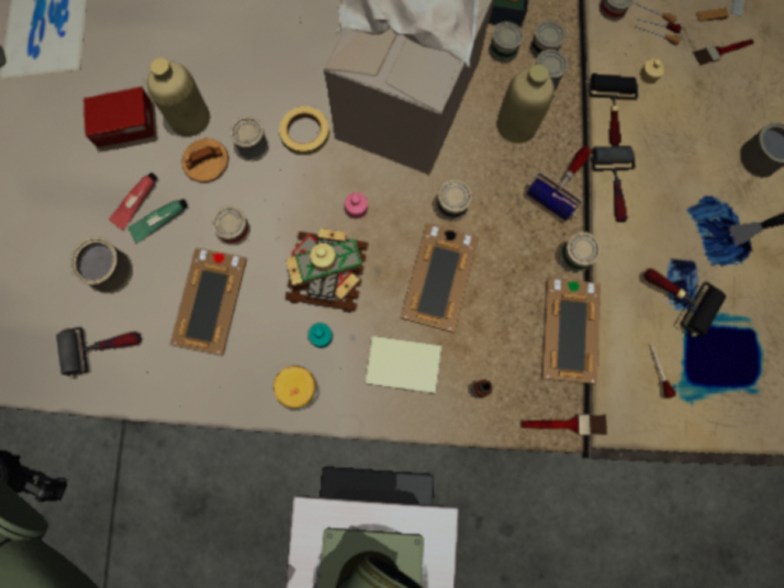

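View pics/side0.png

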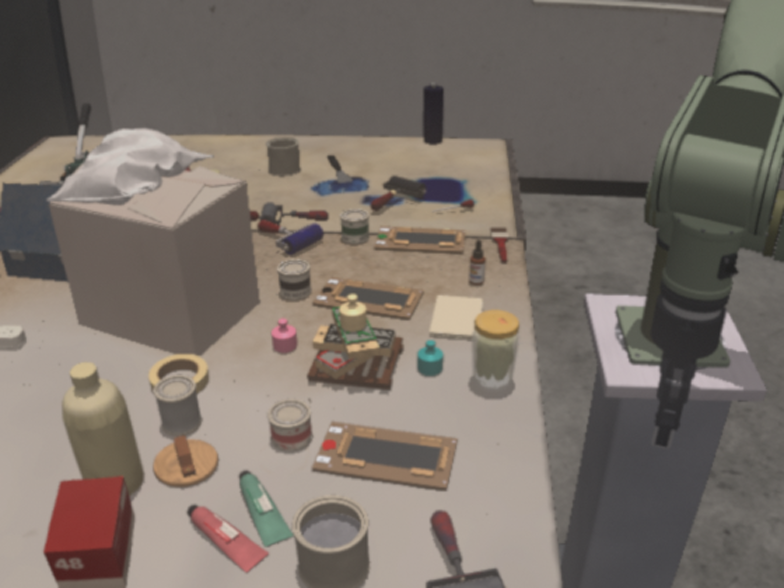

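The top view shows the weight at about (322,252) on the stack. The red, black and green jigs are at (209,300), (440,277) and (573,330), the paper at (403,365), the jar at (295,387) and the dropper at (482,388). The box and bottles lie beyond. The side view agrees: the weight is on the green block at (352,315).

```bash
cat > t.py <<'E'
from cam import *
import pickle
f=pickle.load(open('top0.pkl','rb'))
for n,uv in dict(weight=(322,248),stackmid=(326,272),redpins=(219,258),redjig=(209,300),blkpins=(450,235),blkjig=(440,277),grnpins=(574,286),grnjig=(573,330),paper=(403,365),jar=(295,387),dropper=(482,388),pink=(356,202),turq=(320,333),boxcorner=(430,165),boxtop=(420,100),tinb=(454,192),tinr=(230,222),ting=(580,247)).items(): print(n,by_depth(f,np.array(uv)/1.4).round(0))
E
python3 t.py
```

```text
weight [[607. 132. 146.]]
stackmid [[576. 126.  88.]]
redpins [[610. 358.  14.]]
redjig [[520. 367.  14.]]
blkpins [[ 693. -115.   11.]]
blkjig [[604. -99.   5.]]
grnpins [[ 603. -376.   12.]]
grnjig [[ 511. -375.    9.]]
paper [[417. -35.  14.]]
jar [[351. 159. 123.]]
dropper [[ 377. -183.   81.]]
pink [[735.  82.  57.]]
turq [[461. 129.  63.]]
boxcorner [[824. -63.  62.]]
boxtop [[844. -28. 285.]]
tinb [[ 770. -115.   59.]]
tinr [[678. 336.  47.]]
ting [[ 673. -375.   57.]]
```

```bash
cat >> cam.py <<'E'
def Ry(yaw):
    c,s=np.cos(yaw),np.sin(yaw);return np.array([[c,s,0],[s,-c,0],[0,0,-1.]])
E
cat > t.py <<'E'
from cam import *
import pickle
F={}
for n,p in dict(red=(545,362,300),stack=(600,130,300),stack2=(560,150,330),paper=(440,-20,300),black=(630,-100,300),green=(540,-376,300)).items():
    ctrl.move_ptp(list(p),Ry(0));ctrl.hold(.3);F[n]=grab('wrist');save(F[n],'w_'+n)
pickle.dump(F,open('w.pkl','wb'));print(sensors.read_state())
a=[F[n]['im'][...,::-1] for n in ('red','black','green','paper')]
m=np.vstack([np.hstack(a[:2]),np.hstack(a[2:])]);cv2.imwrite('pics/mosaic.png',cv2.resize(m,(800,600),interpolation=cv2.INTER_AREA))
E
python3 t.py
```

```text
{'t': 8.1583, 'q': array([-7.38083346e-01,  3.54276412e-01,  1.26532768e+00,  2.94330104e-05,
        1.52188800e+00,  8.31208510e-01]), 'qvel': array([-0.00764616,  0.0031478 , -0.00070206,  0.00077565, -0.00014099,
       -0.00282026]), 'tau': array([ 5.35079010e-02, -4.57861233e+01, -3.03728628e+01,  3.72980765e-03,
        1.58974319e-03,  4.92539020e-04]), 'eef_pos': array([ 540.54369827, -375.13238968,  300.08085988]), 'eef_rot': array([[ 9.99998866e-01,  1.50303052e-03,  9.41712695e-05],
       [ 1.50303485e-03, -9.99998869e-01, -4.59167126e-05],
       [ 9.41021488e-05,  4.60582032e-05, -9.99999995e-01]]), 'force': array([-0.46733724,  0.1605244 ,  0.00065749]), 'wrist_torque': array([-0.01643708, -0.05248057, -0.01509897]), 'grasp_force': 0.0, 'grip_width': 85.79066757419646}
```

View pics/w_stack.png

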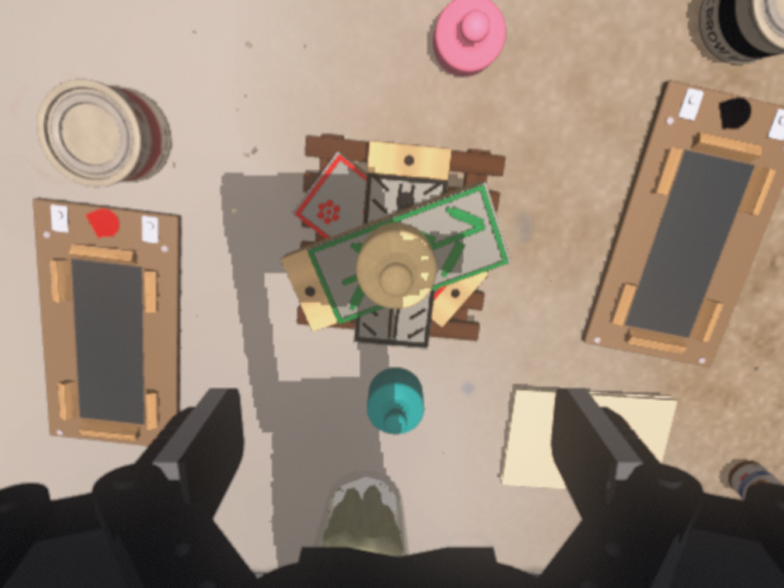

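View pics/mosaic.png

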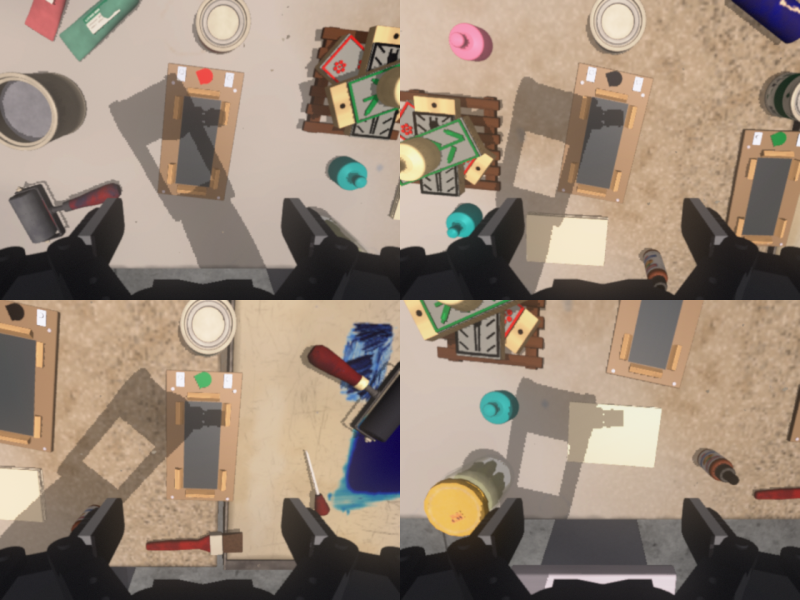

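The wrist views show the stack with the green head at left (310,290), the black head at top (408,160) and the red head at lower right (455,293). In all three jigs the pins and dab are on the far side, and their liners and the paper are clear.

```bash
cat > fit.py <<'E'
from cam import *
def fit_jig(f,guess):
    hsv=cv2.cvtColor(f['im'],cv2.COLOR_RGB2HSV);im=f['im'].astype(int)
    m=((im[...,0]-im[...,2])<0.2*im.max(2)).astype(np.uint8)
    m=cv2.morphologyEx(m,cv2.MORPH_OPEN,np.ones((3,3)))
    n,l,st,ce=cv2.connectedComponentsWithStats(m,connectivity=4)
    u,v=project(f,guess)[0].astype(int)
    k=np.bincount(l[v-8:v+9,u-8:u+9].ravel(),minlength=n)[1:].argmax()+1
    mm=cv2.morphologyEx((l==k).astype(np.uint8),cv2.MORPH_CLOSE,np.ones((5,5)))
    vs,us=np.nonzero(mm);z=np.median(by_depth(f,np.c_[us,vs])[:,2])
    return rect(at_z(f,np.c_[us,vs],9)[:,:2])+(round(float(z),1),)
def rect(p):
    r=cv2.minAreaRect(p.astype(np.float32));b=cv2.boxPoints(r)
    e=[b[1]-b[0],b[2]-b[1]];L=max(e,key=np.linalg.norm);W=min(e,key=np.linalg.norm)
    return np.round(r[0],1),round(float(np.degrees(np.arctan2(L[1],L[0]))),2),np.round([np.linalg.norm(L),np.linalg.norm(W)],1)
def fit_block(f,zc,c,tol=6,rad=85):
    P=cloud(f);m=(abs(P[...,2]-zc)<tol)&(np.hypot(P[...,0]-c[0],P[...,1]-c[1])<rad)
    m=cv2.morphologyEx(m.astype(np.uint8),cv2.MORPH_OPEN,np.ones((5,5)))>0
    vs,us=np.nonzero(m);z=np.median(P[m][:,2])
    return rect(at_z(f,np.c_[us,vs],zc)[:,:2])+(round(float(z),1),m.sum()),m
E
cat > t.py <<'E'
from fit import *
import pickle
F=pickle.load(open('w.pkl','rb'));F['top']=pickle.load(open('top0.pkl','rb'))
for j,g in dict(red=(515,367,9),black=(600,-99,9),green=(505,-375,9)).items():
    for n in (j,'stack','stack2','top'):
        try: print(j,n,fit_jig(F[n],g))
        except Exception as e: print(j,n,'x',e)
for n in ('stack','stack2','top'):
    for zc in (88,66,44): print(n,zc,fit_block(F[n],zc,(580,126))[0])
    P=cloud(F[n]);m=(P[...,2]>140)&(P[...,2]<160)&(np.hypot(P[...,0]-590,P[...,1]-130)<60);print('knob',P[m].mean(0),P[m].max(0),m.sum())
    m=(P[...,2]>95)&(P[...,2]<130)&(np.hypot(P[...,0]-590,P[...,1]-130)<60);q=P[m];print('body',q.min(0),q.max(0))
for n in ('paper','black','stack','top'):
    P=cloud(F[n]);m=(P[...,2]>6)&(P[...,2]<20)&(abs(P[...,0]-417)<75)&(abs(P[...,1]+35)<95);m=cv2.morphologyEx(m.astype(np.uint8),cv2.MORPH_OPEN,np.ones((5,5)))>0
    vs,us=np.nonzero(m);print('paper',n,rect(at_z(F[n],np.c_[us,vs],12)[:,:2]),np.median(P[m][:,2]))
    g=np.abs(P[...,2])<25;print('table z',np.median(P[g][:,2]))
E
python3 t.py
```

```text
red red (array([510.4, 370.4]), -7.04, array([141. ,  55.2], dtype=float32), 9.6)
red stack (array([510.4, 370.8]), -6.99, array([140.5,  54.4], dtype=float32), 9.5)
red stack2 (array([510.6, 371.2]), -7.07, array([140.4,  53.5], dtype=float32), 9.4)
red top (array([509.9, 372.9]), -6.96, array([137.4,  51.3], dtype=float32), 10.3)
black black (array([593.3, -97.4]), -11.54, array([140.9,  54.9], dtype=float32), 9.5)
black stack (array([593.2, -97.7]), -11.58, array([140.8,  54.7], dtype=float32), 9.7)
black stack2 (array([593.2, -97.8]), -11.38, array([140.7,  54.7], dtype=float32), 9.7)
black top (array([593.2, -95.7]), -11.4, array([137.6,  51. ], dtype=float32), 10.1)
green green (array([ 501.1, -373.8]), -1.99, array([140.7,  54.7], dtype=float32), 9.6)
green stack (array([513.1, 136. ]), -89.94, array([762.8, 509.7], dtype=float32), 0.9)
green stack2 (array([461.2, 154.4]), 89.89, array([817.9, 546.2], dtype=float32), 1.0)
green top (array([ 501.4, -372.1]), -2.07, array([137.5,  51.1], dtype=float32), 9.9)
stack 88 (array([600.6, 131.3]), -69.38, array([136.5,  54.2], dtype=fl
[... 1157 characters left out ...]
.7, np.int64(39))
knob [600.90578823 131.39278985 147.20758774] [610.37092569 138.71184992 153.31720451] 37
body [577.62912172 111.03606132  96.16664485] [623.26221292 153.97841205 129.61955161]
paper paper (array([420.4, -36.1]), 85.55, array([139.5,  94.5], dtype=float32)) 12.354404977957927
table z 0.5987678629903996
paper black (array([421.8, -36.4]), 85.86, array([139.4,  97.7], dtype=float32)) 12.358653704280357
table z 0.7744539604663032
paper stack (array([421.1, -35.4]), 85.91, array([141.4,  96.4], dtype=float32)) 12.433031775763993
table z 0.7571366957759835
paper top (array([418.9, -33.5]), 85.81, array([140.1,  96. ], dtype=float32)) 12.841278674507407
table z 0.3334045624623059
```

```bash
cat > t.py <<'E'
from cam import *
S=sensors.read_state
def st(m): s=S();print(m,round(s['t'],1),s['eef_pos'].round(1),'w',round(s['grip_width'],1),'g',round(s['grasp_force'],1),'F',s['force'].round(1),'tips',ctrl.tcp_to_tips)
ctrl.gripper_to(70);st('70')
ctrl.move_ptp([602,131.6,230],Ry(0));ctrl.hold(.2);st('above')
print(ctrl.move_l([602,131.6,116],vel=80,threshold=8));st('down')
ctrl.gripper_to(40,40);st('grip')
ctrl.move_l([602,131.6,240],vel=80);st('up')
ctrl.move_ptp([420.8,-36,200],Ry(0));ctrl.hold(.2)
ctrl.move_l([420.8,-36,48],vel=120);ctrl.hold(.2);st('near')
print(ctrl.move_l([420.8,-36,37.5],vel=15,threshold=4));st('placed')
ctrl.gripper_to(70);ctrl.hold(.2);st('rel')
ctrl.move_l([420.8,-36,200],vel=150)
ctrl.move_ptp([600,131,300],Ry(0));ctrl.hold(.3)
import pickle;f=grab('wrist');save(f,'w_stack_b');pickle.dump(f,open('wb.pkl','wb'))
from fit import *
for zc in (88,66,44): print(zc,fit_block(f,zc,(600,131))[0])
P=cloud(f);m=(P[...,2]>55)&(P[...,2]<85)&(np.hypot(P[...,0]-421,P[...,1]+36)<40);print('knob',P[m].mean(0),P[m].max(0))
E
python3 t.py
```

```text
70 8.5 [ 540. -376.  300.] w 70.0 g 0.0 F [-0.7 -0.5 -0.3] tips 25.0
above 10.5 [602.4 130.6 230.1] w 70.1 g 0.0 F [ 0.4 -0.8 -0.1] tips 25.0
False
down 12.1 [602.5 131.6 116.8] w 70.3 g 0.0 F [0.4 0.2 0.3] tips 25.0
grip 12.4 [602.5 131.9 116.8] w 45.3 g 41.9 F [-1.   0.6  3.3] tips 25.0
up 14.2 [601.6 131.6 239.1] w 45.3 g 41.8 F [ 0.5  0.2 -6.7] tips 25.0
near 16.9 [421.3 -36.1  48.6] w 45.4 g 41.8 F [-0.3 -0.  -6.1] tips 25.0
True
placed 17.5 [420.8 -36.   40.8] w 45.3 g 42.8 F [-0.6 -0.3  4.3] tips 25.0
rel 18.0 [418.5 -35.3  39.2] w 70.1 g 0.0 F [-0.4 -0.6 -0.4] tips 25.0
88 (array([600.4, 131.9]), -69.36, array([137.7,  54.2], dtype=float32), 86.5, np.int64(8286))
66 (array([600.4, 129.2]), -5.4, array([135.4,  53.6], dtype=float32), 64.5, np.int64(3217))
44 (array([603.5, 135.4]), 51.28, array([136.4,  54. ], dtype=float32), 42.3, np.int64(2179))t.py:18: RuntimeWarning: Mean of empty slice.
  P=cloud(f);m=(P[...,2]>55)&(P[...,2]<85)&(np.hypot(P[...,0]-421,P[...,1]+36)<40);print('knob',P[m].mean(0),P[m].max(0))
  ret = um.true_divide(
Traceback (most recent call last):
  File "t.py", line 18, in <module>
    P=cloud(f);m=(P[...,2]>55)&(P[...,2]<85)&(np.hypot(P[...,0]-421,P[...,1]+36)<40);print('knob',P[m].mean(0),P[m].max(0))
                                                                                                               ~~~~~~~~^^^
ValueError: zero-size array to reduction operation maximum which has no identity
```

View pics/w_stack_b.png

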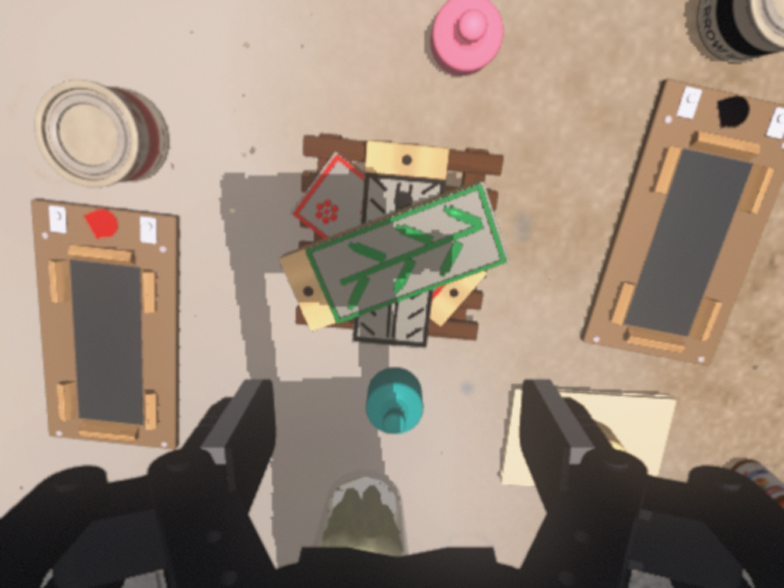

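The weight stands on the paper, half hidden by a finger at (615,435). The green block is now clear, with its head at (308,290).

```bash
cat > mv.py <<'E'
from cam import *
S=sensors.read_state
def st(m): s=S();print(m,round(s['t'],1),s['eef_pos'].round(1),'w',round(s['grip_width'],1),'g',round(s['grasp_force'],1),'F',s['force'].round(1))
def pick(c,yaw,zbot,zlow,grip=60):
    R=Ry(np.radians(yaw));x,y=c
    ctrl.gripper_to(66);ctrl.move_ptp([x,y,200],R);ctrl.hold(.2)
    ctrl.move_l([x,y,zlow+8],vel=100);ctrl.hold(.2)
    hit=ctrl.move_l([x,y,zlow],vel=20,threshold=6);st(f'down hit={hit}')
    if hit: ctrl.move_l([x,y,S()['eef_pos'][2]+4],vel=20)
    ctrl.gripper_to(45,grip);ctrl.hold(.2);st('grip')
    h=S()['eef_pos'][2]-zbot
    p=S()['eef_pos'];ctrl.move_l([p[0],p[1],p[2]+15],vel=30);ctrl.hold(.1);st('lift')
    ctrl.move_l([p[0],p[1],200],vel=120);return h
def lower(c,yaw,h):
    R=Ry(np.radians(yaw));x,y=c
    ctrl.move_ptp([x,y,180],R);ctrl.hold(.2)
    ctrl.move_l([x,y,9+h+14],vel=100);ctrl.hold(.2);st('near')
    hit=ctrl.move_l([x,y,9+h-1.5],vel=15,threshold=5);ctrl.hold(.2)
    st(f'lowered hit={hit}');print('z over seat',(S()['eef_pos'][2]-9-h).round(1))
E
cat > t.py <<'E'
from mv import *
h=pick((600.4,131.6),110.6,66,89);print('h',h)
lower((501.1,-373.8),-2.0,h)
f=grab('wrist');save(f,'g1');f=grab('side');save(f,'g1s')
E
python3 t.py
```

```text
down hit=False 24.7 [600.3 131.6  88.7] w 65.8 g 0.0 F [-0.5  0.8  0.1]
grip 25.1 [600.8 131.6  89.4] w 52.5 g 65.0 F [1.4 0.2 1.7]
lift 25.9 [600.6 131.6 104.2] w 52.7 g 64.7 F [-0.1  0.6 -2.2]
h 23.436571177972766
near 30.6 [ 501.4 -374.1   47.1] w 52.7 g 64.7 F [ 0.6 -0.7 -1.3]
lowered hit=True 31.7 [ 501.  -373.7   32.4] w 53.0 g 65.5 F [ 0.1 -0.7  6.1]
z over seat -0.0
```

```bash
cat >> mv.py <<'E'
def release(w=63):
    ctrl.gripper_to(w);ctrl.hold(.3);st('rel');p=S()['eef_pos'];ctrl.move_l([p[0],p[1],p[2]+40],vel=60);ctrl.move_l([p[0],p[1],200],vel=150)
E
cat > t.py <<'E'
from mv import *
from fit import *
import pickle
release()
ctrl.move_ptp([540,-360,300],Ry(0));ctrl.hold(.3);f=grab('wrist');save(f,'g2')
print('green seated',fit_block(f,31,(501,-374),tol=4)[0])
ctrl.move_ptp([640,131,300],Ry(0));ctrl.hold(.3);f=grab('wrist');save(f,'w_c');pickle.dump(f,open('wc.pkl','wb'))
for zc in (66,44): print(zc,fit_block(f,zc,(600,131))[0])
t=grab('top');P=cloud(t);m=(P[...,2]>60)&(P[...,2]<85)&(np.hypot(P[...,0]-421,P[...,1]+36)<40);print('knob',P[m].mean(0))
im=np.hstack([cv2.imread('pics/g2.png')[:,:],cv2.imread('pics/w_c.png')]);cv2.imwrite('pics/m2.png',cv2.resize(im,(800,300),interpolation=cv2.INTER_AREA))
E
python3 t.py
```

```text
rel 32.3 [ 499.7 -372.5   30.6] w 63.4 g 0.0 F [-0.6  0.4 -0.2]
green seated (array([ 493.2, -373.7]), -2.02, array([119.6,  53.7], dtype=float32), 29.6, np.int64(5265))
66 (array([601.7, 129.1]), -5.44, array([137.6,  53.6], dtype=float32), 64.5, np.int64(6369))
44 (array([603.6, 135.2]), 51.33, array([136.9,  54.3], dtype=float32), 42.3, np.int64(2876))
knob [419.25679959 -33.36333873  71.81179065]
```

View pics/m2.png

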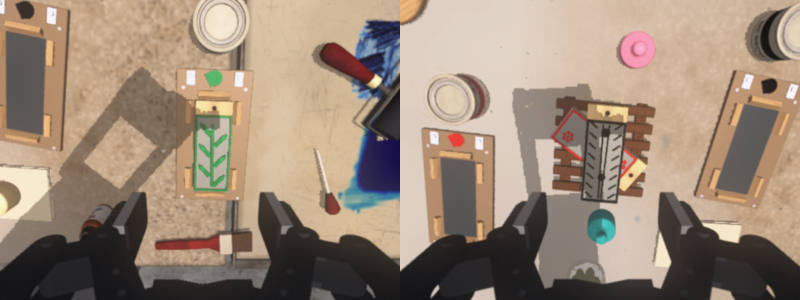

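Green is seated with its head to the pins (215,107 in the left picture), and the weight is on the paper. In the right picture the black block is clear, with its head at (608,112).

```bash
cat > t.py <<'E'
from mv import *
from fit import *
import pickle
h=pick((601.5,129.1),-5.4,44,67);print('h',h)
lower((593.2,-97.6),-11.5,h)
if abs(S()['eef_pos'][2]-9-h)<1.6:
    release()
    ctrl.move_ptp([640,131,300],Ry(0));ctrl.hold(.3);f=grab('wrist');save(f,'w_d')
    print(44,fit_block(f,44,(600,131))[0]);print('black',fit_block(f,31,(593,-97.6),tol=4)[0])
E
python3 t.py
```

```text
down hit=False 40.3 [601.3 129.1  66.7] w 66.0 g 0.0 F [ 0.4  0.2 -0.3]
grip 40.8 [601.9 129.1  67.4] w 52.6 g 64.9 F [ 0.7 -0.2  0.9]
lift 41.5 [601.6 129.1  82.2] w 52.8 g 64.5 F [ 0.6  1.  -1.8]
h 23.395788620773203
near 45.5 [593.6 -97.7  47. ] w 52.8 g 64.5 F [ 0.1  0.8 -0.5]
lowered hit=True 46.5 [593.  -97.5  32.4] w 52.6 g 65.2 F [0.4 0.2 4.6]
z over seat -0.0
rel 47.1 [591.6 -97.1  30.9] w 63.3 g 0.0 F [ 0.4  0.4 -0.9]
44 (array([603.5, 134.8]), 51.35, array([137.6,  54.5], dtype=float32), 42.4, np.int64(5998))
black (array([584. , -94.6]), -11.69, array([119.6,  55.4], dtype=float32), 29.7, np.int64(5228))
```

View pics/w_d.png

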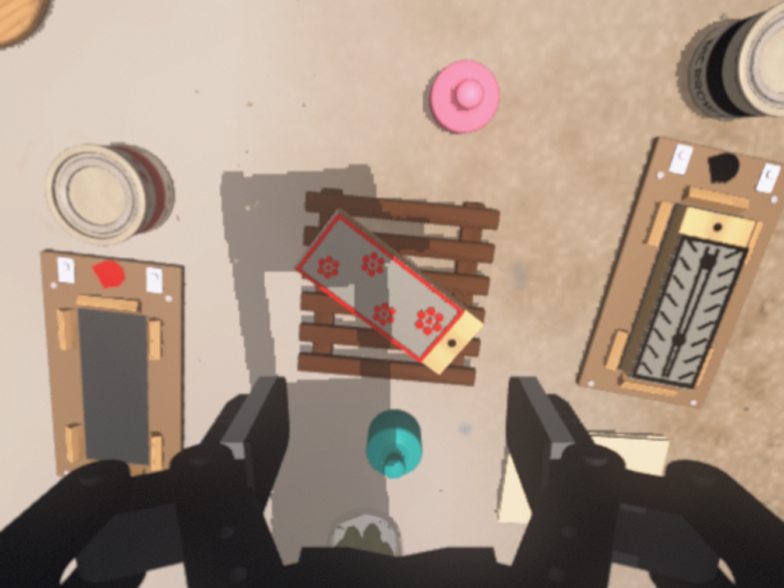

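Black is seated with its head to the pins (715,225). Red lies alone on the rack, with its head at (452,343).

```bash
cat > t.py <<'E'
from mv import *
from fit import *
h=pick((603.5,134.8),51.35,22,45);print('h',h)
lower((510.4,370.6),172.97,h)
if abs(S()['eef_pos'][2]-9-h)<1.6:
    release()
    ctrl.move_ptp([560,340,300],Ry(0));ctrl.hold(.3);f=grab('wrist');save(f,'w_e')
    print('red',fit_block(f,31,(510.4,370.6),tol=4)[0])
    ctrl.move_ptp([640,131,300],Ry(0));ctrl.hold(.3);f2=grab('wrist');print('black',fit_block(f2,31,(593,-97.6),tol=4)[0])
    t=grab('top');cv2.imwrite('pics/top_e.png',cv2.resize(t['im'][150:300,100:450,::-1],(800,343),interpolation=cv2.INTER_CUBIC))
E
python3 t.py
```

```text
down hit=False 53.9 [603.3 134.8  44.7] w 65.8 g 0.0 F [ 0.3 -0.4 -0.1]
grip 54.4 [603.9 134.8  45.4] w 52.6 g 65.3 F [ 0.2 -0.5  2. ]
lift 55.1 [603.7 134.8  60.2] w 52.4 g 65.0 F [ 0.1 -0.2 -1.2]
h 23.372271067274326
near 59.8 [510.8 370.8  47.1] w 52.9 g 65.0 F [ 0.5  0.1 -0.5]
lowered hit=True 60.9 [510.3 370.6  32.4] w 52.9 g 65.8 F [-0.7  0.2  4.8]
z over seat 0.0
rel 61.5 [508.8 369.7  30.7] w 62.8 g 0.0 F [-0.5  0.3 -0.1]
red (array([501.9, 370.9]), -7.08, array([119.6,  53.6], dtype=float32), 29.4, np.int64(5126))
black (array([584. , -94.7]), -11.65, array([119.8,  55.4], dtype=float32), 29.8, np.int64(5223))
```

View pics/w_e.png

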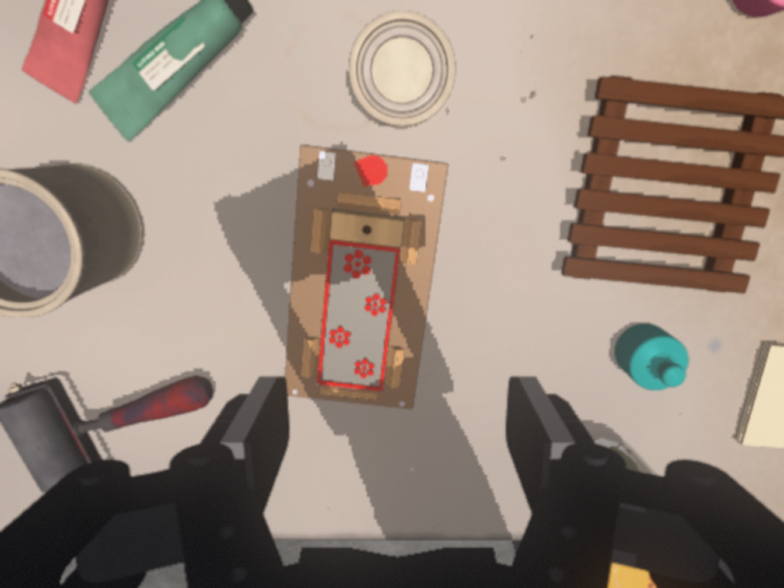

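View pics/top_e.png

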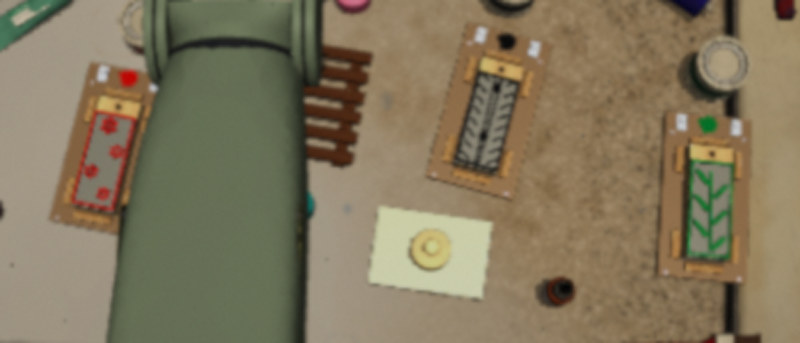

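Red is seated with its head to the pins (367,230). The top crop shows black, green and the weight all in place, so I'm handing the job in.

```bash
python3 -c "
from plant import ctrl
print(ctrl.finish_job())"
```

```text
the job is handed in; nothing more can be done
None
```

I handed the job in after about 65 s of robot time: the last camera checks showed the weight standing on the middle of the paper and the green, black and red blocks seated in their own jigs, heads to the pins and released; no verdict came back.

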